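# Pack the spot-repair kit

### The arm

A 6-joint arm with a two-finger parallel gripper is mounted at the origin on a cart in front of the work surface, level with it; the furniture and walls round the work are solid. World frame = base frame: x ahead of the robot, y to its left, z up, the work surface at z = 0. Lengths are in m, angles in rad, forces in N, time in s.
With the tool pointing down it reaches from about 0.375 to 0.9 m from the base axis. Payload 3.1 kg.
Tool frame: the origin (TCP) lies between the finger pads; the fingertips stand manip.finger_overhang ahead of it and the grasp point (between the pads) lies 5 mm behind it (manip.finger_overhang is the distance from the TCP to the fingertips, in m); z points along the fingers, y is the line along which they close (so a half turn about z gives the same grasp; the last joint's range is limited). The gripper opens to 85 mm and grips with 20 to 120 N. Pads are 22 mm wide; open, the fingers measure 114 mm over their backs; the gripper's body (76 mm by 85 mm) begins 54 mm behind the grasp point. The pads swing forward as they close: fully open they stand 13 mm farther back than shut.
Start: joints at [-1.411, 0.527, 1.433, -0, 1.181, -0.178], TCP at [0.208, -0.589, 0.245] pointing down, gripper open.
Joint ranges: [-3.08, 3.08], [-0.75, 2.2], [0.22, 2.44], [-1.43, 4.57], [0, 2.65], [-2.85, 2.85]. Speed limits (rad/s): [2.79, 2.79, 3.14, 3.14, 3.14, 3.14].

### API

Orientations are given as a unit quaternion [x, y, z, w].
In Python, from station import manip gives the robot as it stands.
- The arm moves only by the tool drive_tool, never from a script. Its argument "plan" is a list of rows, each a list of 7 numbers: the shift along the tool's x, y, z in m, then the turn, a rotation vector about the tool's x, y, z in degrees, then the opening, from -1 (shut) to 1 (fully open). In form: [[x, y, z, wx, wy, wz, gripper], ...]. A call has 1 to 10 rows; each row shifts and turns the commanded pose from where the row before left it, along the tool's axes as they then stand; what a row does not reach is not made up. A row lasts 1/10 s, in which the tool goes at most 50 mm and 8.59 degrees, less where a joint would pass 70% of its speed; a pose out of reach is approached as far as the arm can. A call is refused whole if a number of a shift passes 0.05 or a number of a turn 8.59, either way. A call with a gripper value outside its range is refused whole. The fingers move at their own pace and stop on an object; "newtons" is the grip in N (left out, the last holds). Time passes only in rows, so rows that do not move let the fingers close. It gives the time, the measured TCP pose, the force, the opening and the grip force at its end, in the units of the state.
- manip.sense(): the state, without advancing time (a new reading comes with each control period).
- manip.snapshot(name): name is "side" or "top"; returns a dict with "image" (420x560x3 uint8, red, green, blue), "z_map" (420x560 float32, m along the optical axis (not along the pixel's ray), 0 where there is no reading), "fov_y" (degrees; the focal length in pixels is half the picture's height over the tangent of half this angle, whatever the lens; pixels are square), "cx", "cy" (the principal point, pixels), "k1" (the pictures are not rectified: a ray, as slopes to the right and down, at radius r is drawn at 1 + k1 r^2 times it, then the intrinsics apply), "extrinsics" (4x4, takes a point from camera to world coordinates). Camera axes: x right, y up, looking along -z (the intrinsics and any distortion apply to the point x, -y, -z); pixel columns grow to the right and rows downward; lengths in m; the calibration is good to about 2 mm. A picture is of the moment at which its call begins.
- manip.sign_off(): hands the job in; it is judged then, once.
The state is a dict: "t": time; "q": joint angles; "qd": joint speeds; "tau": joint torques, N m; "tcp_pos": TCP position; "tool_rot": TCP orientation; "force": force on the tool from outside, world axes, zero at the start; "ft_torque": the same for the moment, N m; "finger_gap": opening from 0.0 (shut) to 1.0 (fully open); "gripper_force": force on a finger pad.
Only numpy, scipy, OpenCV 4.12 (cv2) and the standard library are available. Lean on these libraries where they do the work, as an engineer would, in place of code of your own. Each camera call takes 0.05 s, during which the arm holds its last target. There are 200 camera calls.

### The job

Pack the spot-repair kit for the next paint touch-up: put the film gauge, the sanding block, the dropper bottle and the small jar each into the cut-out made for it in the grey kit tray, sitting fully home and flat on its floor, the bottle and jar upright. The plain black case, the bottle with the screw cap and the wide jar do not belong to the kit: leave them standing where they are. Let go of everything at the end.

Things in the scene. Friction and masses are not known exactly. Their poses are not given: they have to be found in the camera images.
- inlay_gauge: One of three equal fixed black plastic inlays side by side in the grey kit tray (160 x 289 mm, rim 19 mm high), in changing order; 150 (x) x 92 (y) mm. Origin: centre of its underside, 3 mm above the bench; z up; top 18 mm above origin. The long narrow cut-out, 138 (x) x 70 (y), 12 mm deep, centred, floor 6 mm above origin, takes the film gauge.
- inlay_block: One of three equal fixed black plastic inlays side by side in the grey kit tray (160 x 289 mm, rim 19 mm high), in changing order; 150 (x) x 92 (y) mm. Origin: centre of its underside, 3 mm above the bench; z up; top 18 mm above origin. The shorter, wider cut-out, 130 (x) x 76 (y), 12 mm deep, centred, floor 6 mm above origin, takes the sanding block.
- inlay_bottles: One of three equal fixed black plastic inlays side by side in the grey kit tray (160 x 289 mm, rim 19 mm high), in changing order; 150 (x) x 92 (y) mm. Origin: centre of its underside, 3 mm above the bench; z up; top 18 mm above origin. Two round wells 12 mm deep, floor 6 mm above origin: 46 mm wide at x = -35 mm, y = 0 for the dropper bottle, 58 mm wide at x = +30 mm, y = 0 for the small jar.
- film_gauge: Paint film gauge: dark rounded hand instrument with a display and keys on its upper face and a yellow line round its edge, 126 (x) x 58 (y) x 26 mm high, lying flat, about 0.14 kg; a small round probe tip forms its +x end (body from x = -62 to +49 mm). Origin: centre of the underside of the whole; x along its length. To be gripped across the 58 mm.
- sanding_block: Sanding block: blue-grey block with bevelled top on a brown abrasive sole, 64 (x) x 118 (y) x 30 mm high (62 mm wide above the 4 mm thick sole), lying on its sole, about 0.12 kg. Origin: centre of its underside; y along its length. To be gripped across the 62 mm.
- dropper: Dropper bottle standing upright: amber bottle 33 mm across with straight body to about 55 mm height, collar and narrow black rubber bulb on top, 102 mm high in all, about 0.07 kg. Origin: centre of its underside; z along its axis.
- small_jar: Small sample jar standing upright: white plastic jar with ribbed grey screw lid, the narrower of the two jars, 46 mm across and 62 mm high, about 0.09 kg. Origin: centre of its underside; z along its axis.
- black_case: Look-alike, not part of the kit: plain black plastic case without display or keys, 70 (x) x 120 (y) x 22 mm high, lying flat. Origin: centre of its underside; y along its length. Stays where it is.
- screw_bottle: Look-alike, not part of the kit: amber bottle with a broad flat black screw cap (29 mm across) and no rubber bulb, 33 mm across, 80 mm high, upright. Origin: centre of its underside. Stays where it is.
- wide_jar: Look-alike, not part of the kit: the wider, lower of the two white jars with grey ribbed lids, 66 mm across and 50 mm high, upright. Origin: centre of its underside. Stays where it is.
There are look-alikes about, which are no part of the job. Leave any yellow look-alike of the small_jar alone.

How it is judged:
By the outcome, as a careful person would: the job done as asked, in the order asked, and still so for the second after the job is handed in, with the robot touching nothing.
It also fails if it takes over 115 s, if anything falls off the work surface, if the arm or the gripper's body presses on something with over 40 N, if the wrist force passes 120 N, or if a joint passes its speed limit or range.

## Working session

There is one attempt and no reset: what is moved stays moved. The work goes in short steps, Python scripts to look and compute and a tool call to move; the robot and the scene stay as the last step left them, time stands still between calls to the robot, and variables do not carry over. Pictures are saved under pics/ and viewed, at most 14 in all, crops included, and the job is handed in when it is done.

Besides the shell and the picture viewer there is one more tool, called after "Call:" by a JSON object that holds its "api" and its "payload", one argument or row to a line. drive_tool: Moves the arm, as the interface text tells. Its arguments: {"type":"object","properties":{"plan":{"type":"array"},"newtons":{"type":"number"}},"required":["plan"]}

```bash
ls; mkdir -p pics; cat > h.py <<'E'
import numpy as np,cv2
from station import manip
def snap(n,save=None):
    s=manip.snapshot(n)
    if save: cv2.imwrite(save,s["image"][:,:,::-1])
    np.savez('last_%s.npz'%n,**s); return s
def load(n): return dict(np.load('last_%s.npz'%n))
def K(s):
    f=210/np.tan(np.radians(float(s["fov_y"]))/2); return f
def pts(s,uv,z=None):
    # uv Nx2 -> world; z: intersect plane z else use z_map
    uv=np.asarray(uv,float).reshape(-1,2);f=K(s);T=s["extrinsics"]
    d=(uv-[s["cx"],s["cy"]])/f; u=d.copy()
    for _ in range(20): u=d/(1+s["k1"]*(u**2).sum(1,keepdims=True))
    r=np.c_[u[:,0],-u[:,1],-np.ones(len(u))]
    if z is None:
        D=s["z_map"][uv[:,1].round().astype(int),uv[:,0].round().astype(int)]
        return (r*D[:,None])@T[:3,:3].T+T[:3,3]
    w=r@T[:3,:3].T; return T[:3,3]+w*((z-T[2,3])/w[:,2])[:,None]
def cloud(s):
    v,u=np.mgrid[0:420,0:560]; return pts(s,np.c_[u.ravel(),v.ravel()]).reshape(420,560,3)
E
python3 - <<'E'
from h import *
for n in("top","side"):
    s=snap(n,f"pics/{n}0.png");print(n,s["fov_y"],s["cx"],s["cy"],s["k1"],s["extrinsics"].round(3).tolist(),(s["z_map"]==0).mean())
print(manip.finger_overhang,manip.sense())
E
```

```text
pics
top 43.55434798681528 278.1625871985775 208.70309525152842 -0.1604777840645673 [[-0.0, 0.987, -0.16, 0.336], [-1.0, 0.002, 0.011, -0.01], [0.011, 0.16, 0.987, 1.395], [0.0, 0.0, 0.0, 1.0]] 0.004136904761904762
side 57.589099053398336 282.1496053754935 208.25577828322795 0.016058565401540752 [[-0.998, -0.048, 0.041, 0.595], [0.06, -0.528, 0.847, 0.866], [-0.018, 0.848, 0.53, 0.606], [0.0, 0.0, 0.0, 1.0]] 0.004281462585034013
0.014 {'t': 0.1, 'q': array([-1.41052370e+00,  5.28396326e-01,  1.43379072e+00,  3.68041398e-06,
        1.18143949e+00, -1.78480249e-01]), 'qd': array([ 5.56373299e-04, -1.53066759e-03, -3.81311262e-03, -2.01769730e-03,
       -9.93367968e-05, -1.73216430e-03]), 'tau': array([-6.91422210e-04, -4.43306136e+01, -1.78585392e+01, -2.62097446e-04,
        3.84285333e-03, -1.15643751e-06]), 'tcp_pos': array([ 0.20763167, -0.58882901,  0.244412  ]), 'tool_rot': array([ 9.85689679e-01,  1.68566965e-01,  1.09596065e-05, -1.01688367e-03]), 'force': array([-0.53211189,  1.02695024,  0.14835821]), 'ft_torque': array([ 0.03491714, -0.00694351, -0.01193889]), 'gripper_force': 0.0, 'finger_gap': 1.0035834708626143}
```

View pics/top0.png

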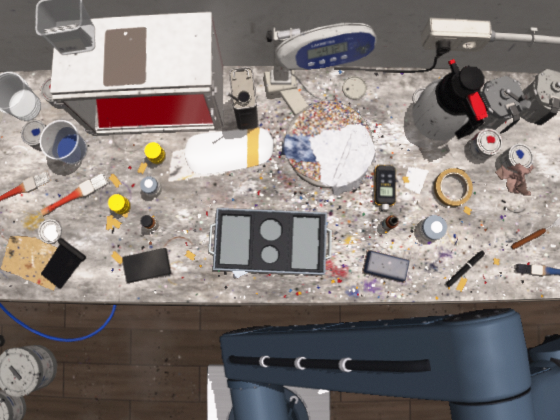

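View pics/side0.png

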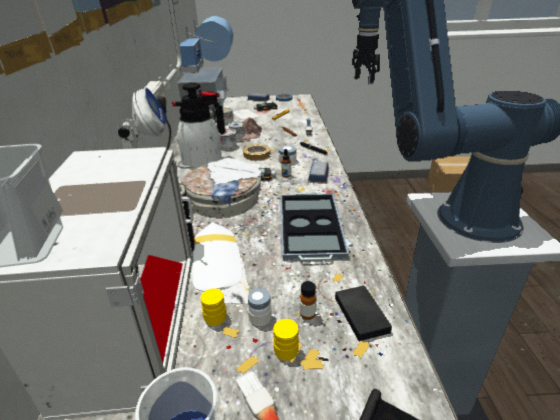

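Candidates so far in the top view:
- **Gauge:** (385,185), against the black case at (147,264) and the black box at (63,262).
- **Block:** (386,265).
- **Bottles:** (149,222) or (390,224).
- **Jars:** (149,185) or (433,229), plus yellow ones at (153,152) and (118,205).

I'll check these in close crops.

```bash
python3 - <<'E'
from h import *
s=load("top");t=s["image"][:,:,::-1];a=load("side")["image"][:,:,::-1]
c=lambda i,x,y,w,h,k:cv2.resize(i[y:y+h,x:x+w],None,fx=k,fy=k,interpolation=cv2.INTER_CUBIC)
L=c(t,100,135,90,150,4-0.01);R=c(t,355,160,110,125,4)
cv2.imwrite("pics/c1.png",np.hstack([cv2.resize(c(t,100,140,100,150,4),(400,600)),cv2.resize(c(t,360,160,100,150,4),(400,600))]))
cv2.imwrite("pics/c2.png",np.hstack([c(a,195,270,130,100,3),c(a,235,130,130,100,3)]))
cv2.imwrite("pics/c3.png",c(t,200,195,140,90,5.7))
C=cloud(s)
for n,p in dict(gauge=(385,185),block=(386,265),botL=(149,222),botR=(390,224),jarL=(149,185),jarR=(433,229),case=(147,264),tray=(270,243),trayfl=(235,240),trayfr=(305,240)).items(): print(n,C[p[1],p[0]].round(3))
E
```

```text
gauge [ 0.621 -0.311  0.032]
block [ 0.408 -0.308  0.028]
botL [0.514 0.303 0.084]
botR [ 0.512 -0.312  0.068]
jarL [0.614 0.312 0.062]
jarR [ 0.5   -0.431  0.051]
case [0.41  0.318 0.026]
tray [ 0.468 -0.004  0.019]
trayfl [0.477 0.089 0.006]
trayfr [ 0.476 -0.097  0.009]
```

View pics/c1.png

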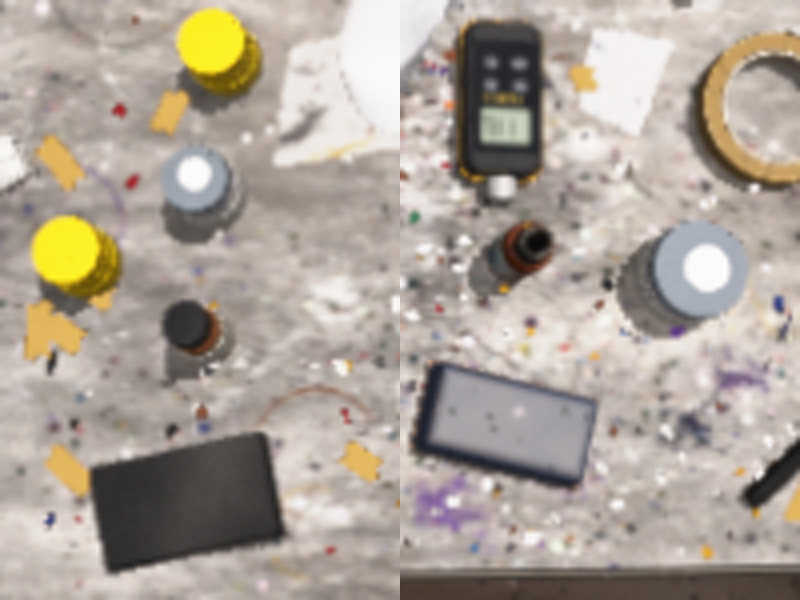

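View pics/c2.png

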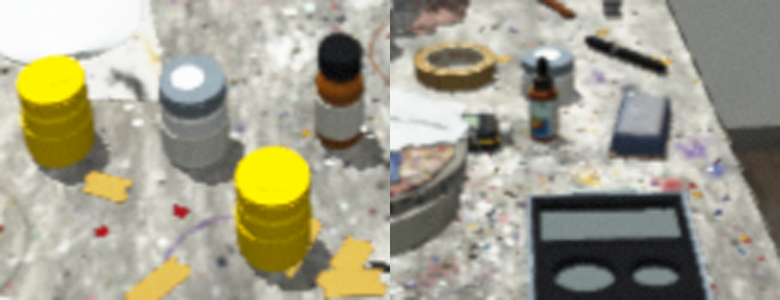

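View pics/c3.png

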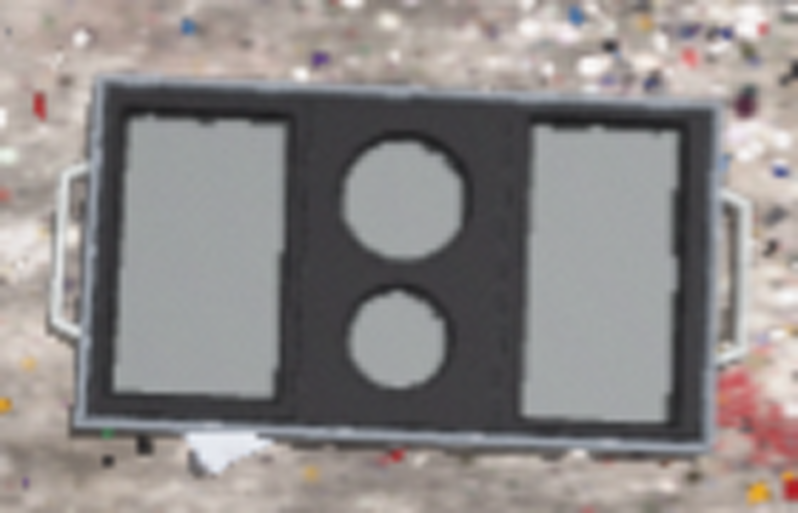

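The crops settle the choice:
- **Gauge:** top (385,185), with display, keys and a yellow line. Its probe points towards the robot.
- **Block:** top (386,265).
- **Dropper:** top (390,224), with a narrow bulb. The one at (149,222) has the flat cap.
- **Small jar:** top (149,185), narrow with a grey lid. The one at (433,229) is wide.
- **Tray, left to right:** wide cut-out for the block, wells (large one on the far side), narrow cut-out for the gauge.

Next I'll measure precisely.

```bash
python3 - <<'E'
from h import *
s=load("top");C=cloud(s);im=s["image"].astype(int);g=im.mean(2)
def roi(x0,y0,x1,y1):
    m=np.zeros((420,560),bool);m[y0:y1,x0:x1]=1;return m
def rect(m,z,name):
    m=m.astype(np.uint8);n,l,st,_=cv2.connectedComponentsWithStats(m);m=(l==1+st[1:,4].argmax())
    v,u=np.nonzero(m);w=pts(s,np.c_[u,v],z)[:,:2]
    r=cv2.minAreaRect((w*1000).astype(np.float32));print(name,np.round(r[0],1),np.round(r[1],1),round(r[2],1),"cen",(w.mean(0)*1000).round(1),m.sum())
    return m
Z=C[:,:,2]
rect(roi(365,158,405,212)&(Z>0.013),.022,"gauge")
rect(roi(355,240,415,285)&(Z>0.015),.026,"block top")
rect(roi(355,240,415,285)&(Z>0.007),.01,"block low")
grey=(g>120)
rect(roi(215,205,254,275)&grey,.009,"L floor")
rect(roi(291,205,322,276)&grey,.009,"R floor")
rect(roi(257,214,286,243)&grey,.009,"big well")
rect(roi(257,243,286,268)&grey,.009,"small well")
rect(roi(205,200,335,280)&(Z>0.012),.02,"tray")
rect(roi(135,170,165,200)&(Z>0.052),.062,"jar")
rect(roi(375,208,402,240)&(Z>0.03),.07,"dropper")
for n in("top","side"):
    t=load(n);P=cloud(t).reshape(-1,3)
    for nm,c,zl in(("dropper",(.512,-.315),.02),("jar",(.61,.312),.02)):
        k=(np.hypot(P[:,0]-c[0],P[:,1]-c[1])<.05)&(P[:,2]>zl)
        for a,b in((.02,.05),(.05,.065),(.065,.12)):
            q=P[k&(P[:,2]>a)&(P[:,2]<b)]
            if len(q):print(n,nm,a,b,len(q),((np.percentile(q,3,0)+np.percentile(q,97,0))/2).round(4)[:2],np.ptp(q,0).round(3))
# tub edge heights near gauge, other obstacles
P=C.reshape(-1,3);k=(abs(P[:,0]-.65)<.12)&(P[:,1]>-.27)&(P[:,1]<-.03);print("tub",np.percentile(P[k],[1,50,99],0).round(3))
k=(abs(P[:,0]-.62)<.06)&(P[:,1]>-.28)&(P[:,1]<-.2)&(P[:,2]>.015);print(P[k].min(0) if k.any() else "")
E
```

```text
gauge [ 618.4 -311.5] [ 57.3 121.5] 87.7 cen [ 621.4 -312.7] 846
block top [ 406.3 -309.3] [113.8  60. ] 75.0 cen [ 407.  -308.8] 924
block low [ 407.3 -311.3] [120.1  68.1] 73.4 cen [ 407.3 -311.1] 986
L floor [477.6  89.2] [ 74.4 127.6] 87.6 cen [476.8  89.3] 1341
R floor [470.  -97.1] [ 68.3 136.1] 87.6 cen [469.  -96.5] 1293
big well [504.5  -5.1] [50.8 50.5] 0.1 cen [504.   -4.9] 328
small well [439.4  -2.6] [42.3 39.6] 0.1 cen [438.6  -2.2] 214
tray [473.9  -4.4] [322.3 165.4] 87.6 cen [473.7  -6. ] 3830
jar [615.3 313.4] [45.7 40. ] 90.0 cen [615.6 313.4] 235
dropper [ 515.8 -314.1] [32.6 39.3] 43.9 cen [ 516.7 -314.7] 161
top dropper 0.02 0.05 43 [ 0.5319 -0.3131] [0.058 0.025 0.029]
top dropper 0.05 0.065 58 [ 0.5192 -0.3183] [0.033 0.032 0.014]
top dropper 0.065 0.12 79 [ 0.5192 -0.3187] [0.025 0.027 0.04 ]
top jar 0.02 0.05 73 [0.6122 0.3075] [0.041 0.042 0.028]
top jar 0.05 0.065 204 [0.6155 0.3141] [0.042 0.047 0.015]
top jar 0.065 0.12 34 [0.6143 0.3138] [0.035 0.04  0.005]
side dropper 0.02 0.05 74 [ 0.523  -0.3054] [0.052 0.022 0.03 ]
side dropper 0.05 0.065 44 [ 0.5226 -0.3102] [0.031 0.023 0.014]
side dropper 0.065 0.12 54 [ 0.5211 -0.3126] [0.021 0.013 0.032]
side jar 0.02 0.05 265 [0.6185 0.3289] [0.047 0.03  0.03 ]
side jar 0.05 0.065 368 [0.6182 0.3176] [0.044 0.047 0.013]
tub [[ 0.533 -0.267 -0.005]
 [ 0.648 -0.147  0.085]
 [ 0.767 -0.032  0.101]]
[ 0.60024863 -0.27565632  0.0493305 ]
```

```bash
python3 - <<'E'
from h import *
s=load("top");P=cloud(s).reshape(-1,3);a=load("side");Q=cloud(a).reshape(-1,3)
for x in np.arange(.55,.71,.015):
    o=[]
    for A in(P,Q):
        k=(abs(A[:,0]-x)<.0075)&(A[:,1]>-.279)&(A[:,1]<-.12)&(A[:,2]>.02)
        B=A[k]; o.append(B[B[:,1].argmin()].round(3).tolist() if k.any() else None)
    print(round(x,3),o)
print(pts(s,[(385,165.5)],.026),pts(s,[(385,205)],.015),pts(s,[(385,210)],.013), pts(s,[(375,185),(395.7,185)],.022))
c=np.array([(430,362),(598,400),(578,488),(415,450)]);uv=np.c_[360+(c[:,0]-400)/4,160+c[:,1]/4]-.375
w=pts(s,uv,.024)*1000;print(w.round(1),w.mean(0),cv2.minAreaRect(w[:,:2].astype(np.float32)))
cv2.imwrite("pics/c4.png",cv2.resize(s["image"][150:220,340:420,::-1],None,fx=7,fy=7,interpolation=cv2.INTER_CUBIC))
E
```

```text
0.55 [[0.547, -0.155, 0.023], [0.543, -0.146, 0.02]]
0.565 [None, None]
0.58 [None, None]
0.595 [[0.602, -0.212, 0.059], [0.601, -0.168, 0.074]]
0.61 [[0.617, -0.235, 0.064], [0.607, -0.221, 0.054]]
0.625 [[0.632, -0.25, 0.058], [0.628, -0.225, 0.088]]
0.64 [[0.64, -0.251, 0.067], [0.644, -0.246, 0.085]]
0.655 [[0.661, -0.257, 0.093], [0.656, -0.25, 0.091]]
0.67 [[0.674, -0.275, 0.074], [0.675, -0.262, 0.09]]
0.685 [[0.687, -0.276, 0.083], [0.689, -0.269, 0.091]]
0.7 [[0.694, -0.276, 0.087], [0.704, -0.269, 0.095]]
[[ 0.67638108 -0.31404356  0.026     ]] [[ 0.56998382 -0.31256406  0.015     ]] [[ 0.55669642 -0.3125514   0.013     ]] [[ 0.62325581 -0.28563011  0.022     ]
 [ 0.62354868 -0.342261    0.022     ]]
[[ 448.1 -259.2   24. ]
 [ 422.4 -371.    24. ]
 [ 364.7 -355.8   24. ]
 [ 390.4 -248.    24. ]] [ 406.38224375 -308.53180919   24.        ] ((406.1542053222656, -308.4510192871094), (114.73373413085938, 59.62889862060547), 77.06805419921875)
```

View pics/c4.png

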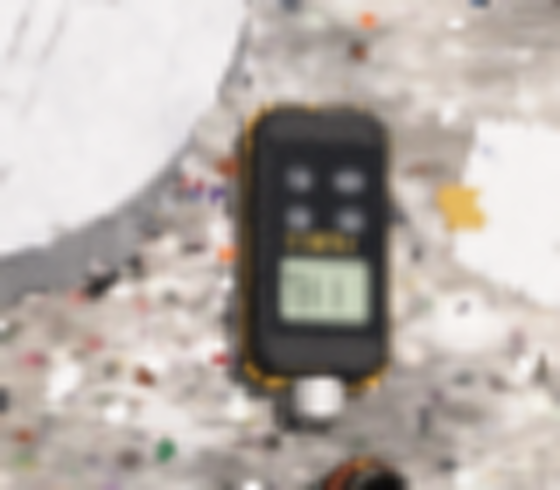

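```bash
cat >> h.py <<'E'
from scipy.spatial.transform import Rotation as Ro
def go(x,y,z,yaw):
    s=manip.sense();R=Ro.from_quat(s["tool_rot"]).as_matrix();p=s["tcp_pos"]
    G=np.array([[np.cos(a:=np.radians(yaw)),np.sin(a),0],[np.sin(a),-np.cos(a),0],[0,0,-1]])
    rv=np.degrees(Ro.from_matrix(R.T@G).as_rotvec())
    d=np.array([x,y,z])-p
    cur=np.degrees(np.arctan2(R[1,0],R[0,0]))
    print("t",round(s["t"],2),"pos",p.round(4),"yaw",cur.round(2),"gap",round(s["finger_gap"]*85,1),"gf",round(s["gripper_force"],1),"F",s["force"].round(1))
    print("TURN",rv.round(2),"then shift mm",(G.T@d*1000).round(1), "| shift before turn",(R.T@d*1000).round(1))
E
python3 -c "
from h import *
go(.612,-.313,.245,-2.3)"
```

```text
t 0.1 pos [ 0.2076 -0.5888  0.2444] yaw 19.41 gap 85.3 gf 0.0 F [-0.5  1.   0.1]
TURN [-0.12  0.   21.71] then shift mm [ 393.  -291.8   -0.6] | shift before turn [ 4.730e+02 -1.258e+02 -2.000e-01]
```

Call:
{"api": "drive_tool", "payload": {
  "plan": [
    [0, 0, 0, 0, 0, 7.2, 0.65],
    [0, 0, 0, 0, 0, 7.2, 0.65],
    [0, 0, 0, 0, 0, 7.3, 0.65],
    [0.039, -0.029, 0, 0, 0, 0, 0.65],
    [0.039, -0.029, 0, 0, 0, 0, 0.65],
    [0.039, -0.029, 0, 0, 0, 0, 0.65],
    [0.039, -0.029, 0, 0, 0, 0, 0.65],
    [0.039, -0.029, 0, 0, 0, 0, 0.65],
    [0.039, -0.029, 0, 0, 0, 0, 0.65],
    [0.039, -0.029, 0, 0, 0, 0, 0.65]
  ],
  "newtons": 40
}}

```text
t: 1.1
tcp_pos: [0.4899, -0.396, 0.2449]
tool_rot: [1.0, -0.02, -0.0, -0.0]
force: [0.5, 0.5, -0.1]
finger_gap: 0.827
gripper_force: 0.0
```

```bash
python3 -c "
from h import *
go(.612,-.313,.08,-2.3)"
```

```text
t 1.1 pos [ 0.4899 -0.396   0.2449] yaw -2.29 gap 70.3 gf 0.0 F [ 0.5  0.5 -0.1]
TURN [-0.04  0.04  0.01] then shift mm [118.7 -87.8 164.9] | shift before turn [118.8 -87.7 164.9]
```

Call:
{"api": "drive_tool", "payload": {
  "plan": [
    [0.039, -0.029, 0, 0, 0, 0, 0.65],
    [0.039, -0.029, 0, 0, 0, 0, 0.65],
    [0.0405, -0.03, 0, 0, 0, 0, 0.65],
    [0, 0, 0.045, 0, 0, 0, 0.65],
    [0, 0, 0.045, 0, 0, 0, 0.65],
    [0, 0, 0.045, 0, 0, 0, 0.65],
    [0, 0, 0.03, 0, 0, 0, 0.65],
    [0, 0, 0, 0, 0, 0, 0.65]
  ]
}}

```text
t: 1.9
tcp_pos: [0.6066, -0.3118, 0.0743]
tool_rot: [1.0, -0.02, -0.005, -0.004]
force: [-1.1, 1.5, 0.3]
finger_gap: 0.823
gripper_force: 0.0
```

```bash
python3 - <<'E'
from h import *
go(.612,-.313,.02,-2.3)
p=manip.sense()["tcp_pos"];s=snap("side");P=cloud(s);I=s["image"]
k=(abs(P[...,0]-p[0])<.02)&(abs(P[...,1]-p[1])<.07)&(P[...,2]>.045)&(P[...,2]<.16)
q=P[k]
for a in np.arange(.045,.12,.005):
    b=q[(q[:,2]>=a)&(q[:,2]<a+.005)]; print(round(a-p[2],3),len(b), (b[:,:2].min(0)-p[:2]).round(3) if len(b) else "",(b[:,:2].max(0)-p[:2]).round(3) if len(b) else "")
t=snap("top")["image"]
c=lambda i,x,y,w,h,k:cv2.resize(i[y:y+h,x:x+w,::-1],None,fx=k,fy=k,interpolation=cv2.INTER_CUBIC)
cv2.imwrite("pics/g1.png",np.hstack([c(I,210,90,130,120,3),c(t,330,140,100,90,4)]))if 0 else cv2.imwrite("pics/g1.png",np.hstack([c(I,210,90,100,100,4),c(t,340,140,100,100,4)]))
E
```

```text
t 1.9 pos [ 0.6066 -0.3118  0.0743] yaw -2.28 gap 70.0 gf 0.0 F [-1.1  1.5  0.3]
TURN [-0.41  0.6   0.02] then shift mm [ 5.5  1.  54.3] | shift before turn [ 6.   1.4 54.2]
-0.029 0  
-0.024 0  
-0.019 0  
-0.014 0  
-0.009 6 [-0.007  0.041] [0.012 0.043]
-0.004 7 [-0.012 -0.037] [0.012 0.048]
0.001 10 [-0.008  0.039] [0.012 0.051]
0.006 7 [-0.008  0.043] [0.009 0.052]
0.011 18 [-0.008 -0.037] [0.012 0.054]
0.016 14 [-0.008 -0.035] [0.011 0.054]
0.021 10 [-0.008  0.04 ] [0.011 0.052]
0.026 9 [-0.009  0.04 ] [0.011 0.051]
0.031 2 [-0.002  0.052] [0.007 0.052]
0.036 5 [-0.006  0.034] [0.013 0.065]
0.041 13 [-0.009  0.031] [0.016 0.069]
```

View pics/g1.png

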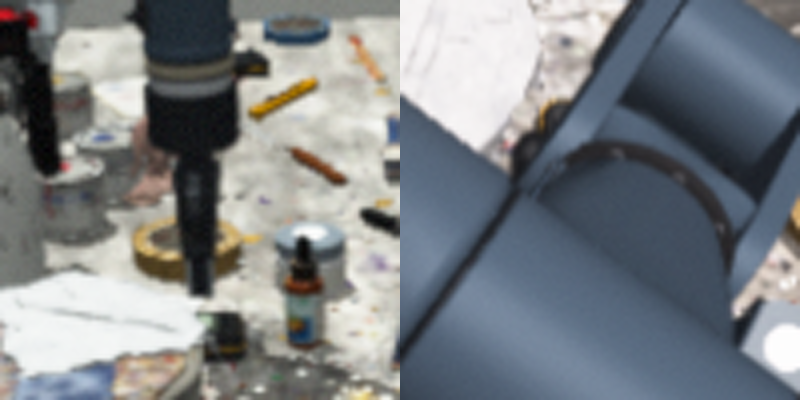

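Side crop: the fingers are over the gauge, clear of the tub, with tips about 8 mm below the TCP at this opening. I'll descend and grip.

Call:
{"api": "drive_tool", "payload": {
  "plan": [
    [0.0055, 0.001, 0, 0, 0, 0, 0.65],
    [0, 0, 0.02, 0, 0, 0, 0.65],
    [0, 0, 0.02, 0, 0, 0, 0.65],
    [0, 0, 0, 0, 0, 0, 0.65]
  ]
}}

```text
t: 2.4
tcp_pos: [0.6157, -0.3156, 0.0403]
tool_rot: [1.0, -0.02, -0.0, -0.0]
force: [-0.2, 0.3, 0.2]
finger_gap: 0.822
gripper_force: 0.0
```

```bash
python3 -c "
from h import *
go(.612,-.313,.023,-2.3)"
```

```text
t 2.4 pos [ 0.6157 -0.3156  0.0403] yaw -2.29 gap 69.9 gf 0.0 F [-0.2  0.3  0.2]
TURN [-0.03  0.03  0.01] then shift mm [-3.8 -2.5 17.3] | shift before turn [-3.8 -2.5 17.4]
```

Call:
{"api": "drive_tool", "payload": {
  "plan": [
    [-0.004, -0.0025, 0.005, 0, 0, 0, 0.65],
    [0, 0, 0.012, 0, 0, 0, 0.65],
    [0, 0, 0, 0, 0, 0, 0.65],
    [0, 0, 0, 0, 0, 0, -0.2],
    [0, 0, 0, 0, 0, 0, -0.2],
    [0, 0, 0, 0, 0, 0, -0.2],
    [0, 0, 0, 0, 0, 0, -0.2]
  ]
}}

```text
t: 3.1
tcp_pos: [0.6123, -0.3135, 0.0242]
tool_rot: [1.0, -0.02, 0.001, 0.001]
force: [-0.2, -0.6, 3.3]
finger_gap: 0.603
gripper_force: 41.6
```

```bash
python3 -c "
from h import *
go(.612,-.313,.023,-2.3)"
```

```text
t 3.1 pos [ 0.6123 -0.3135  0.0242] yaw -2.29 gap 51.2 gf 41.6 F [-0.2 -0.6  3.3]
TURN [ 0.06 -0.08  0.01] then shift mm [-0.3 -0.5  1.2] | shift before turn [-0.3 -0.5  1.2]
```

Call:
{"api": "drive_tool", "payload": {
  "plan": [
    [0, 0, -0.01, 0, 0, 0, -0.2],
    [0, 0, -0.03, 0, 0, 0, -0.2],
    [0, 0, -0.04, 0, 0, 0, -0.2],
    [0, 0, -0.04, 0, 0, 0, -0.2],
    [0, 0, 0, 0, 0, 0, -0.2],
    [0, 0, 0, 0, 0, 0, -0.2]
  ]
}}

```text
t: 3.7
tcp_pos: [0.6121, -0.3132, 0.1448]
tool_rot: [1.0, -0.02, 0.001, 0.001]
force: [-0.6, 0.2, -0.8]
finger_gap: 0.601
gripper_force: 41.2
```

```bash
python3 - <<'E'
from h import *
go(.4698,-.097,.14,-2.3)
p=manip.sense()["tcp_pos"];s=snap("side");I=s["image"]
c=lambda i,x,y,w,h,k:cv2.resize(i[y:y+h,x:x+w,::-1],None,fx=k,fy=k,interpolation=cv2.INTER_CUBIC)
cv2.imwrite("pics/g2.png",c(I,220,80,100,100,5))
P=cloud(s);k=(abs(P[...,0]-p[0])<.09)&(abs(P[...,1]-p[1])<.06)&(P[...,2]>.06)&(P[...,2]<p[2]+.02)
q=P[k]
for a in np.arange(.06,p[2]+.02,.005):
    b=q[(q[:,2]>=a)&(q[:,2]<a+.005)]; print(round(a-p[2],3),len(b), (np.percentile(b,[3,97],0)[:,:2]-p[:2]).round(3).tolist() if len(b) else "")
E
```

```text
t 3.7 pos [ 0.6121 -0.3132  0.1448] yaw -2.28 gap 51.0 gf 41.2 F [-0.6  0.2 -0.8]
TURN [ 0.07 -0.1   0.02] then shift mm [-150.9 -210.4    4.8] | shift before turn [-150.8 -210.4    4.3]
-0.085 5 [[-0.087, -0.005], [-0.078, 0.009]]
-0.08 6 [[-0.087, -0.001], [-0.08, 0.005]]
-0.075 4 [[-0.087, 0.0], [-0.081, 0.002]]
-0.07 5 [[-0.087, -0.007], [-0.082, 0.005]]
-0.065 2 [[-0.087, -0.002], [-0.085, 0.003]]
-0.06 10 [[-0.088, -0.008], [0.083, 0.058]]
-0.055 18 [[-0.086, -0.003], [0.089, 0.058]]
-0.05 2 [[-0.088, -0.005], [-0.088, 0.002]]
-0.045 0 
-0.04 0 
-0.035 0 
-0.03 7 [[-0.031, 0.022], [0.062, 0.025]]
-0.025 35 [[-0.038, 0.019], [0.065, 0.032]]
-0.02 59 [[-0.043, 0.013], [0.065, 0.033]]
-0.015 57 [[-0.05, 0.008], [0.071, 0.033]]
-0.01 60 [[-0.052, 0.003], [0.064, 0.035]]
-0.005 127 [[-0.04, -0.022], [0.065, 0.038]]
0.0 76 [[-0.029, -0.022], [0.06, 0.038]]
0.005 9 [[-0.007, 0.031], [0.012, 0.042]]
0.01 9 [[-0.007, 0.032], [0.011, 0.044]]
0.015 16 [[-0.012, -0.029], [0.01, 0.04]]
```

View pics/g2.png

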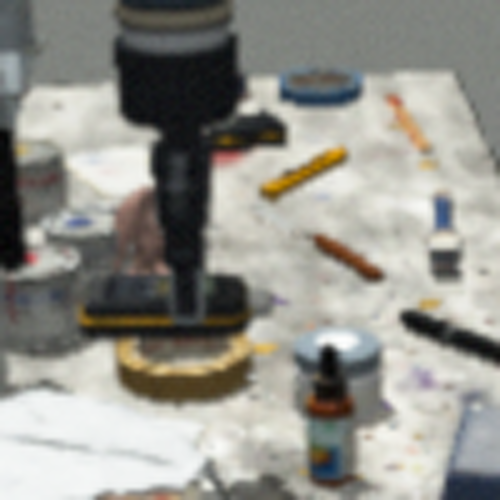

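Call:
{"api": "drive_tool", "payload": {
  "plan": [
    [0, 0, -0.04, 0, 0, 0, -0.2],
    [-0.026, -0.036, 0, 0, 0, 0, -0.2],
    [-0.026, -0.036, 0, 0, 0, 0, -0.2],
    [-0.026, -0.036, 0, 0, 0, 0, -0.2],
    [-0.026, -0.036, 0, 0, 0, 0, -0.2],
    [-0.026, -0.036, 0, 0, 0, 0, -0.2],
    [-0.026, -0.03, 0, 0, 0, 0, -0.2],
    [0, 0, 0.04, 0, 0, 0, -0.2],
    [0, 0, 0.04, 0, 0, 0, -0.2],
    [0, 0, 0, 0, 0, 0, -0.2]
  ]
}}

```text
t: 4.75
tcp_pos: [0.4596, -0.0947, 0.0982]
tool_rot: [1.0, -0.02, -0.007, -0.003]
force: [-0.8, -0.4, -0.3]
finger_gap: 0.603
gripper_force: 41.9
```

```bash
python3 -c "
from h import *
go(.4648,-.097,.036,-2.3)"
```

```text
t 4.75 pos [ 0.4596 -0.0947  0.0982] yaw -2.27 gap 51.3 gf 41.9 F [-0.8 -0.4 -0.3]
TURN [-0.34  0.79  0.03] then shift mm [ 5.2  2.1 62.2] | shift before turn [ 6.1  2.5 62.1]
```

Let it settle, descend partway, then measure.

Call:
{"api": "drive_tool", "payload": {
  "plan": [
    [0, 0, 0.02, 0, 0, 0, -0.2],
    [0, 0, 0.015, 0, 0, 0, -0.2],
    [0, 0, 0, 0, 0, 0, -0.2],
    [0, 0, 0, 0, 0, 0, -0.2]
  ]
}}

```text
t: 5.15
tcp_pos: [0.4644, -0.0972, 0.0689]
tool_rot: [1.0, -0.02, -0.0, -0.0]
force: [-0.0, -1.4, -1.1]
finger_gap: 0.6
gripper_force: 41.9
```

```bash
python3 - <<'E'
from h import *
go(.4648,-.097,.033,-2.3)
p=manip.sense()["tcp_pos"];s=snap("side","pics/g3.png");I=s["image"]
P=cloud(s);k=(abs(P[...,0]-p[0])<.09)&(abs(P[...,1]-p[1])<.045)&(P[...,2]>p[2]-.026)&(P[...,2]<p[2]+.003)
q=P[k]; q=q-p
for a in np.arange(-.026,.004,.004):
    b=q[(q[:,2]>=a)&(q[:,2]<a+.004)]; print(round(a,3),len(b),np.percentile(b,[2,98],0)[:,:2].round(3).tolist() if len(b) else "")
cv2.imwrite("pics/g3.png",cv2.resize(I[170:270,250:370,::-1],None,fx=5,fy=5,interpolation=cv2.INTER_CUBIC))
E
```

```text
t 5.15 pos [ 0.4644 -0.0972  0.0689] yaw -2.31 gap 51.0 gf 41.9 F [-0.  -1.4 -1.1]
TURN [-0.01  0.01 -0.01] then shift mm [ 0.4 -0.2 35.9] | shift before turn [ 0.4 -0.2 35.9]
-0.026 20 [[-0.029, 0.022], [0.064, 0.029]]
-0.022 51 [[-0.047, 0.009], [0.068, 0.032]]
-0.018 34 [[-0.05, 0.011], [0.067, 0.032]]
-0.014 73 [[-0.048, -0.011], [0.072, 0.033]]
-0.01 52 [[-0.052, 0.008], [0.07, 0.035]]
-0.006 82 [[-0.049, -0.023], [0.069, 0.038]]
-0.002 219 [[-0.034, -0.021], [0.066, 0.038]]
0.002 10 [[-0.027, -0.011], [0.055, 0.042]]
```

View pics/g3.png

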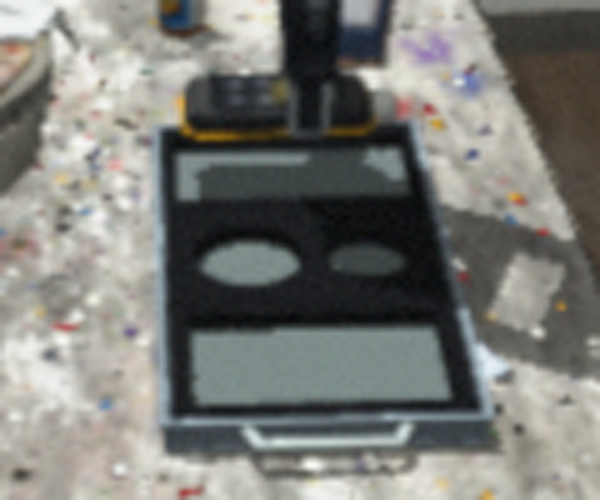

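Call:
{"api": "drive_tool", "payload": {
  "plan": [
    [-0.001, 0, 0.015, 0, 0, 0, -0.2],
    [0, 0, 0.01, 0, 0, 0, -0.2],
    [0, 0, 0.006, 0, 0, 0, -0.2],
    [0, 0, 0.003, 0, 0, 0, -0.2],
    [0, 0, 0, 0, 0, 0, -0.2]
  ]
}}

```text
t: 5.7
tcp_pos: [0.4633, -0.097, 0.0342]
tool_rot: [1.0, -0.02, -0.0, -0.0]
force: [-0.3, -0.1, -1.2]
finger_gap: 0.601
gripper_force: 41.9
```

Call:
{"api": "drive_tool", "payload": {
  "plan": [
    [0, 0, 0.001, 0, 0, 0, -0.2],
    [0, 0, 0, 0, 0, 0, -0.2],
    [0, 0, 0, 0, 0, 0, 0.5],
    [0, 0, 0, 0, 0, 0, 0.5],
    [0, 0, 0, 0, 0, 0, 0.5],
    [0, 0, -0.02, 0, 0, 0, 0.5],
    [0, 0, -0.04, 0, 0, 0, 0.5],
    [0, 0, -0.05, 0, 0, 0, 0.5],
    [0, 0, -0.05, 0, 0, 0, 0.5]
  ]
}}

```text
t: 6.6
tcp_pos: [0.4626, -0.0967, 0.1947]
tool_rot: [1.0, -0.02, -0.001, -0.0]
force: [1.1, -1.0, 0.1]
finger_gap: 0.755
gripper_force: 0.0
```

```bash
python3 - <<'E'
from h import *
go(.407,-.3095,.19,76.8)
s=snap("side");C=cloud(s);m=s["image"]
k=(abs(C[...,0]-.47)<.06)&(abs(C[...,1]+.097)<.028)&(C[...,2]>.02)&(C[...,2]<.06)
q=C[k];A=np.c_[q[:,:2]-[.47,-.097],np.ones(len(q))];top=q[:,2]>.03;co=np.linalg.lstsq(A[top],q[top,2],rcond=None)[0];print(len(q),np.percentile(q,[2,50,98],0).round(3).tolist(),co.round(3))
E
```

```text
t 6.6 pos [ 0.4626 -0.0967  0.1947] yaw -2.29 gap 64.2 gf 0.0 F [ 1.1 -1.   0.1]
TURN [-9.000e-02  4.000e-02 -7.909e+01] then shift mm [-219.9   -5.5    4.7] | shift before turn [-47.  214.9   4.6]
427 [[0.417, -0.117, 0.021], [0.477, -0.086, 0.033], [0.528, -0.069, 0.035]] [ 0.002 -0.02   0.033]
```

Call:
{"api": "drive_tool", "payload": {
  "plan": [
    [-0.0094, 0.043, 0, 0, 0, 0, 0.85],
    [-0.0094, 0.043, 0, 0, 0, 0, 0.85],
    [-0.0094, 0.043, 0, 0, 0, 0, 0.85],
    [-0.0094, 0.043, 0, 0, 0, 0, 0.85],
    [-0.0094, 0.043, 0, 0, 0, 0, 0.85],
    [0, 0, 0, 0, 0, -7.9, 0.85],
    [0, 0, 0, 0, 0, -7.9, 0.85],
    [0, 0, 0, 0, 0, -7.9, 0.85],
    [0, 0, 0, 0, 0, -7.9, 0.85],
    [0, 0, 0, 0, 0, -7.9, 0.85]
  ]
}}

```text
t: 7.65
tcp_pos: [0.4075, -0.3098, 0.1932]
tool_rot: [0.947, 0.322, -0.0, -0.0]
force: [0.8, -0.2, 0.1]
finger_gap: 0.926
gripper_force: 0.0
```

Call:
{"api": "drive_tool", "payload": {
  "plan": [
    [0, 0, 0, 0, 0, -7.9, 0.85],
    [0, 0, 0.02, 0, 0, -7.9, 0.85],
    [0, 0, 0.03, 0, 0, -7.9, 0.85],
    [0, 0, 0.03, 0, 0, -7.9, 0.85],
    [0, 0, 0.03, 0, 0, -8, 0.85],
    [0, 0, 0, 0, 0, 0, 0.85],
    [0, 0, 0, 0, 0, 0, 0.85]
  ]
}}

```text
t: 8.35
tcp_pos: [0.4076, -0.3097, 0.0833]
tool_rot: [0.785, 0.62, -0.0, -0.001]
force: [-0.1, -1.1, 0.1]
finger_gap: 0.925
gripper_force: 0.0
```

```bash
python3 - <<'E'
from h import *
go(.4065,-.3095,.026,76.8)
s=snap("side");C=cloud(s);p=manip.sense()["tcp_pos"]
k=(abs(C[...,0]-.407)<.06)&(abs(C[...,1]+.31)<.08)&(C[...,2]>.02)&(C[...,2]<.035)
q=C[k].astype(np.float32);r=cv2.minAreaRect(q[:,:2]*1000);print(len(q),r)
E
```

```text
t 8.35 pos [ 0.4076 -0.3097  0.0833] yaw 76.65 gap 78.6 gf 0.0 F [-0.1 -1.1  0.1]
TURN [-0.06 -0.04 -0.15] then shift mm [-0.  -1.1 57.3] | shift before turn [-0.1 -1.  57.3]
250 ((410.1895751953125, -305.8048095703125), (111.65715026855469, 55.202823638916016), 75.88650512695312)
```

Call:
{"api": "drive_tool", "payload": {
  "plan": [
    [0, -0.001, 0.03, 0, 0, 0, 0.85],
    [0, 0, 0.02, 0, 0, 0, 0.85],
    [0, 0, 0.0095, 0, 0, 0, 0.85],
    [0, 0, 0, 0, 0, 0, 0.85],
    [0, 0, 0, 0, 0, 0, 0],
    [0, 0, 0, 0, 0, 0, -0.1],
    [0, 0, 0, 0, 0, 0, -0.1],
    [0, 0, 0, 0, 0, 0, -0.1],
    [0, 0, 0, 0, 0, 0, -0.1]
  ]
}}

```text
t: 9.3
tcp_pos: [0.4077, -0.3107, 0.0257]
tool_rot: [0.784, 0.621, 0.0, 0.002]
force: [0.1, 0.3, 4.7]
finger_gap: 0.658
gripper_force: 41.5
```

```bash
python3 - <<'E'
from h import *
go(.4065,-.3095,.15,76.8)
E
```

```text
t 9.3 pos [ 0.4077 -0.3107  0.0257] yaw 76.78 gap 55.9 gf 41.5 F [0.1 0.3 4.7]
TURN [ 0.19  0.13 -0.02] then shift mm [   0.8   -1.5 -124.3] | shift before turn [   0.6   -1.1 -124.3]
```

Call:
{"api": "drive_tool", "payload": {
  "plan": [
    [0, 0, -0.01, 0, 0, 0, -0.1],
    [0, 0, -0.03, 0, 0, 0, -0.1],
    [0, 0, -0.04, 0, 0, 0, -0.1],
    [0, 0, -0.04, 0, 0, 0, -0.1],
    [0, 0, -0.04, 0, 0, 0, -0.1],
    [0, 0, 0, 0, 0, 0, -0.1],
    [0, 0, 0, 0, 0, 0, -0.1]
  ]
}}

```text
t: 10.0
tcp_pos: [0.407, -0.3099, 0.1856]
tool_rot: [0.784, 0.621, 0.0, 0.002]
force: [-0.9, 0.3, -1.9]
finger_gap: 0.654
gripper_force: 42.4
```

```bash
python3 - <<'E'
from h import *
go(.477,.0892,.19,-2.3)
p=manip.sense()["tcp_pos"];s=snap("side");I=s["image"]
P=cloud(s);k=(abs(P[...,0]-p[0])<.05)&(abs(P[...,1]-p[1])<.09)&(P[...,2]>p[2]-.04)&(P[...,2]<p[2]+.012)
q=P[k]; q=q-p;u=np.array([np.cos(a:=np.radians(76.7)),np.sin(a)]);v=np.array([-u[1],u[0]])
print("along",np.percentile(q[:,:2]@u,[1,99]).round(3),"across",np.percentile(q[:,:2]@v,[1,99]).round(3),"z",np.percentile(q[:,2],[1,99]).round(3),len(q))
cv2.imwrite("pics/b1.png",cv2.resize(I[60:180,260:380,::-1],None,fx=4,fy=4,interpolation=cv2.INTER_CUBIC))
E
```

```text
t 10.0 pos [ 0.407  -0.3099  0.1856] yaw 76.81 gap 55.6 gf 42.4 F [-0.9  0.3 -1.9]
TURN [ 2.100e-01 -1.000e-02  7.911e+01] then shift mm [  54.  -401.5   -4.4] | shift before turn [404.5 -22.8  -5.3]
along [-0.041  0.061] across [-0.038  0.038] z [-0.027  0.011] 432
```

View pics/b1.png

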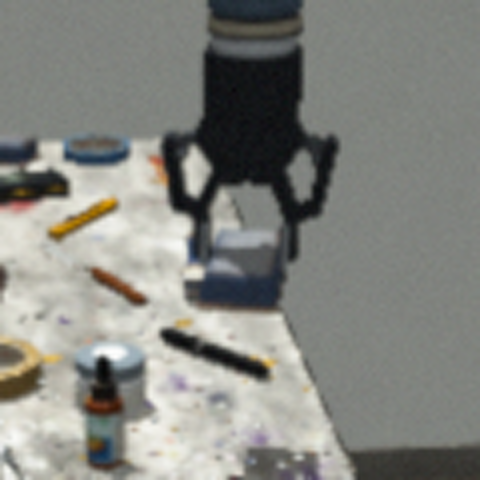

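Call:
{"api": "drive_tool", "payload": {
  "plan": [
    [0, 0, 0, 0, 0, 7.9, -0.1],
    [0, 0, 0, 0, 0, 7.9, -0.1],
    [0, 0, 0, 0, 0, 7.9, -0.1],
    [0, 0, 0, 0, 0, 7.9, -0.1],
    [0, 0, 0, 0, 0, 7.9, -0.1],
    [0, 0, 0, 0, 0, 7.9, -0.1],
    [0, 0, 0, 0, 0, 7.9, -0.1],
    [0, 0, 0, 0, 0, 7.9, -0.1],
    [0, 0, 0, 0, 0, 7.9, -0.1],
    [0, 0, 0, 0, 0, 8, -0.1]
  ]
}}

```text
t: 11.05
tcp_pos: [0.4057, -0.3085, 0.1818]
tool_rot: [1.0, -0.023, -0.002, -0.002]
force: [-0.6, -0.7, -1.1]
finger_gap: 0.651
gripper_force: 42.4
```

Call:
{"api": "drive_tool", "payload": {
  "plan": [
    [0.006, -0.0446, 0, 0, 0, 0, -0.1],
    [0.006, -0.0446, 0, 0, 0, 0, -0.1],
    [0.006, -0.0446, 0, 0, 0, 0, -0.1],
    [0.006, -0.0446, 0, 0, 0, 0, -0.1],
    [0.006, -0.0446, 0, 0, 0, 0, -0.1],
    [0.006, -0.0446, 0, 0, 0, 0, -0.1],
    [0.006, -0.0446, 0, 0, 0, 0, -0.1],
    [0.006, -0.0446, 0, 0, 0, 0, -0.1],
    [0.006, -0.0446, 0, 0, 0, 0, -0.1],
    [0, 0, 0, 0, 0, 0, -0.1]
  ]
}}

```text
t: 12.05
tcp_pos: [0.4757, 0.0939, 0.1822]
tool_rot: [1.0, -0.017, -0.002, -0.001]
force: [0.2, -1.1, -1.4]
finger_gap: 0.653
gripper_force: 42.5
```

Call:
{"api": "drive_tool", "payload": {
  "plan": [
    [0, 0, 0.03, 0, 0, 0, -0.1],
    [0, 0, 0.04, 0, 0, 0, -0.1],
    [0, 0, 0.04, 0, 0, 0, -0.1],
    [0, 0, 0, 0, 0, 0, -0.1],
    [0, 0, 0, 0, 0, 0, -0.1]
  ]
}}

```text
t: 12.55
tcp_pos: [0.4754, 0.0887, 0.0728]
tool_rot: [1.0, -0.02, -0.002, -0.0]
force: [0.3, -0.9, 0.8]
finger_gap: 0.659
gripper_force: 42.8
```

```bash
python3 - <<'E'
from h import *
go(.477,.0892,.035,-2.3)
p=manip.sense()["tcp_pos"];s=snap("side");I=s["image"]
P=cloud(s);k=(abs(P[...,0]-p[0])<.09)&(abs(P[...,1]-p[1])<.05)&(P[...,2]>p[2]-.03)&(P[...,2]<p[2]+.01)
q=P[k]-p;u=np.array([np.cos(a:=np.radians(-2.3)),np.sin(a)]);v=np.array([-u[1],u[0]])
for a in np.arange(-.03,.01,.005):
    b=q[(q[:,2]>=a)&(q[:,2]<a+.005)][:,:2]; print(round(a,3),len(b),np.percentile(b@u,[2,98]).round(3),np.percentile(b@v,[2,98]).round(3))
cv2.imwrite("pics/b2.png",cv2.resize(I[150:290,240:380,::-1],None,fx=4,fy=4,interpolation=cv2.INTER_CUBIC))
E
```

```text
t 12.55 pos [0.4754 0.0887 0.0728] yaw -2.33 gap 56.0 gf 42.8 F [ 0.3 -0.9  0.8]
TURN [ 0.    0.27 -0.03] then shift mm [ 1.6 -0.5 37.8] | shift before turn [ 1.8 -0.5 37.7]
-0.03 35 [-0.052  0.024] [0.029 0.035]
-0.025 105 [-0.058  0.058] [-0.018  0.035]
-0.02 99 [-0.052  0.056] [-0.016  0.034]
-0.015 68 [-0.051  0.052] [0.027 0.033]
-0.01 89 [-0.054  0.055] [0.004 0.037]
-0.005 122 [-0.054  0.053] [-0.025  0.041]
0.0 374 [-0.051  0.05 ] [-0.022  0.04 ]
0.005 20 [-0.027  0.035] [-0.03   0.044]
```

View pics/b2.png

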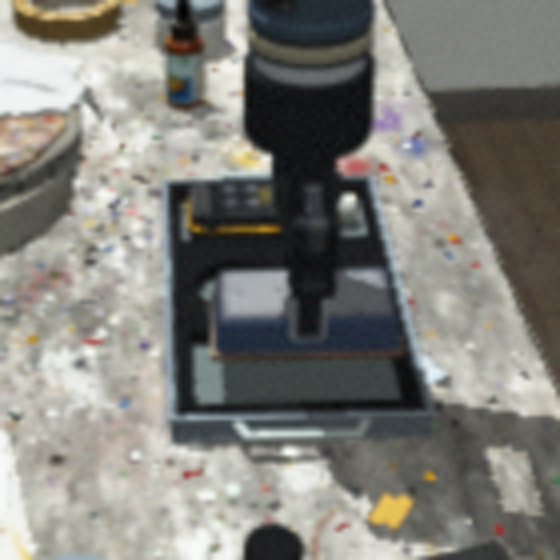

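Call:
{"api": "drive_tool", "payload": {
  "plan": [
    [0.0015, 0, 0.015, 0, 0, 0, -0.1],
    [0, 0, 0.012, 0, 0, 0, -0.1],
    [0, 0, 0.008, 0, 0, 0, -0.1],
    [0, 0, 0.003, 0, 0, 0, -0.1],
    [0, 0, 0, 0, 0, 0, -0.1]
  ]
}}

```text
t: 13.1
tcp_pos: [0.4782, 0.0891, 0.036]
tool_rot: [1.0, -0.02, -0.0, 0.0]
force: [0.2, 0.2, -0.8]
finger_gap: 0.658
gripper_force: 42.8
```

Call:
{"api": "drive_tool", "payload": {
  "plan": [
    [-0.001, 0, 0.0015, 0, 0, 0, -0.1],
    [0, 0, 0, 0, 0, 0, -0.1],
    [0, 0, 0, 0, 0, 0, 0.6],
    [0, 0, 0, 0, 0, 0, 0.6],
    [0, 0, 0, 0, 0, 0, 0.6],
    [0, 0, -0.02, 0, 0, 0, 0.6],
    [0, 0, -0.04, 0, 0, 0, 0.6],
    [0, 0, -0.05, 0, 0, 0, 0.6],
    [0, 0, -0.05, 0, 0, 0, 0.6],
    [0, 0, -0.04, 0, 0, 0, 0.6]
  ]
}}

```text
t: 14.1
tcp_pos: [0.4773, 0.0892, 0.237]
tool_rot: [1.0, -0.02, 0.001, 0.0]
force: [0.5, 0.1, 0.4]
finger_gap: 0.8
gripper_force: 0.0
```

```bash
python3 - <<'E'
from h import *
go(.520,-.315,.23,45)
s=snap("side");C=cloud(s)
k=(abs(C[...,0]-.477)<.05)&(abs(C[...,1]-.089)<.02)&(C[...,2]>.03)&(C[...,2]<.06)
q=C[k];A=np.c_[q[:,:2]-[.477,.089],np.ones(len(q))];co=np.linalg.lstsq(A,q[:,2],rcond=None)[0];print(len(q),np.percentile(q,[2,50,98],0).round(3).tolist(),co.round(3))
E
```

```text
t 14.1 pos [0.4773 0.0892 0.237 ] yaw -2.28 gap 68.0 gf 0.0 F [0.5 0.1 0.4]
TURN [ 4.000e-02 -1.000e-01 -4.728e+01] then shift mm [-255.6  316.1    7. ] | shift before turn [ 58.8 402.2   7.1]
355 [[0.429, 0.07, 0.035], [0.479, 0.09, 0.037], [0.525, 0.108, 0.04]] [0.    0.006 0.037]
```

Call:
{"api": "drive_tool", "payload": {
  "plan": [
    [0.006, 0.0405, 0, 0, 0, 0, 0.5],
    [0.006, 0.0405, 0, 0, 0, 0, 0.5],
    [0.006, 0.0405, 0, 0, 0, 0, 0.5],
    [0.006, 0.0405, 0, 0, 0, 0, 0.5],
    [0.006, 0.0405, 0, 0, 0, 0, 0.5],
    [0.006, 0.0405, 0, 0, 0, 0, 0.5],
    [0.006, 0.0405, 0, 0, 0, 0, 0.5],
    [0.006, 0.0405, 0, 0, 0, 0, 0.5],
    [0.006, 0.0405, 0, 0, 0, 0, 0.5],
    [0.006, 0.0405, 0, 0, 0, 0, 0.5]
  ]
}}

```text
t: 15.15
tcp_pos: [0.5206, -0.3192, 0.2336]
tool_rot: [1.0, -0.02, -0.0, -0.0]
force: [0.4, -0.2, -0.9]
finger_gap: 0.751
gripper_force: 0.0
```

```bash
python3 - <<'E'
from h import *
s=load("top") 
import os
go(.521,-.317,.13,-2.3)
# first top picture is overwritten; use saved png pixel with last calib
print(pts(s,[(394,220)],.1), pts(s,[(391.5,221.7)],.06))
a=load("side");print(pts(a,[(286.2,153.5)],.1))
E
```

```text
t 15.15 pos [ 0.5206 -0.3192  0.2336] yaw -2.31 gap 63.8 gf 0.0 F [ 0.4 -0.2 -0.9]
TURN [-0.05  0.05 -0.01] then shift mm [  0.3  -2.3 103.6] | shift before turn [  0.4  -2.2 103.6]
[[ 0.51740572 -0.31568287  0.1       ]] [[ 0.51855343 -0.31838331  0.06      ]]
[[ 0.52281553 -0.27485736  0.1       ]]
```

Call:
{"api": "drive_tool", "payload": {
  "plan": [
    [-0.0015, -0.002, 0.03, 0, 0, 0, 0.5],
    [0, 0, 0.04, 0, 0, 0, 0.5],
    [0, 0, 0.04, 0, 0, 0, 0.5],
    [0, 0, 0.03, 0, 0, 0, 0.5],
    [0, 0, 0.03, 0, 0, 0, 0.5],
    [0, 0, 0.014, 0, 0, 0, 0.5],
    [0, 0, 0, 0, 0, 0, 0.5],
    [0, 0, 0, 0, 0, 0, 0.5]
  ]
}}

```text
t: 15.95
tcp_pos: [0.52, -0.3161, 0.0508]
tool_rot: [1.0, -0.02, 0.0, 0.0]
force: [0.0, -0.6, 0.4]
finger_gap: 0.748
gripper_force: 0.0
```

Call:
{"api": "drive_tool", "payload": {
  "plan": [
    [0, 0, 0, 0, 0, 0, 0.1],
    [0, 0, 0, 0, 0, 0, -0.2],
    [0, 0, 0, 0, 0, 0, -0.5],
    [0, 0, 0, 0, 0, 0, -0.6],
    [0, 0, 0, 0, 0, 0, -0.6],
    [0, 0, 0, 0, 0, 0, -0.6]
  ],
  "newtons": 30
}}

```text
t: 16.55
tcp_pos: [0.5206, -0.3168, 0.052]
tool_rot: [1.0, -0.02, 0.001, 0.001]
force: [0.6, -0.5, 6.5]
finger_gap: 0.373
gripper_force: 29.3
```

Call:
{"api": "drive_tool", "payload": {
  "plan": [
    [0, 0, -0.01, 0, 0, 0, -0.6],
    [0, 0, -0.03, 0, 0, 0, -0.6],
    [0, 0, -0.04, 0, 0, 0, -0.6],
    [0, 0, -0.04, 0, 0, 0, -0.6],
    [0, 0, 0, 0, 0, 0, -0.6],
    [0, 0, 0, 0, 0, 0, -0.6]
  ]
}}

```text
t: 17.15
tcp_pos: [0.5198, -0.3158, 0.1717]
tool_rot: [1.0, -0.02, 0.001, 0.001]
force: [-0.8, 0.5, -0.9]
finger_gap: 0.362
gripper_force: 29.6
```

```bash
python3 - <<'E'
from h import *
go(.4385,-.0026,.17,-2.3)
p=manip.sense()["tcp_pos"];s=snap("side");I=s["image"]
P=cloud(s);k=(abs(P[...,0]-p[0])<.04)&(abs(P[...,1]-p[1])<.05)&(P[...,2]>p[2]-.07)&(P[...,2]<p[2]+.01)
q=P[k]-p
for a in np.arange(-.07,.01,.01):
    b=q[(q[:,2]>=a)&(q[:,2]<a+.01)][:,:2]; print(round(a,3),len(b),np.percentile(b,[2,98],0).round(3).tolist() if len(b) else '')
E
```

```text
t 17.15 pos [ 0.5198 -0.3158  0.1717] yaw -2.28 gap 30.8 gf 29.6 F [-0.8  0.5 -0.9]
TURN [ 0.07 -0.09  0.02] then shift mm [ -93.8 -309.7    1.7] | shift before turn [ -93.7 -309.7    1.2]
-0.07 0 
-0.06 5 [[-0.008, 0.008], [0.011, 0.014]]
-0.05 27 [[-0.012, 0.001], [0.017, 0.016]]
-0.04 29 [[-0.012, 0.001], [0.017, 0.019]]
-0.03 27 [[-0.012, 0.005], [0.017, 0.019]]
-0.02 23 [[-0.012, 0.004], [0.017, 0.027]]
-0.01 27 [[-0.012, 0.004], [0.017, 0.033]]
0.0 31 [[-0.012, 0.003], [0.016, 0.033]]
```

Call:
{"api": "drive_tool", "payload": {
  "plan": [
    [-0.0118, -0.0387, 0, 0, 0, 0, -0.6],
    [-0.0118, -0.0387, 0, 0, 0, 0, -0.6],
    [-0.0118, -0.0387, 0, 0, 0, 0, -0.6],
    [-0.0118, -0.0387, 0, 0, 0, 0, -0.6],
    [-0.0118, -0.0387, 0, 0, 0, 0, -0.6],
    [-0.0118, -0.0387, 0, 0, 0, 0, -0.6],
    [-0.0118, -0.0387, 0, 0, 0, 0, -0.6],
    [-0.0118, -0.0387, 0, 0, 0, 0, -0.6],
    [0, 0, 0.03, 0, 0, 0, -0.6],
    [0, 0, 0.04, 0, 0, 0, -0.6]
  ]
}}

```text
t: 18.2
tcp_pos: [0.4375, -0.0012, 0.1]
tool_rot: [1.0, -0.018, 0.001, 0.0]
force: [0.7, 1.0, -0.8]
finger_gap: 0.371
gripper_force: 29.7
```

Call:
{"api": "drive_tool", "payload": {
  "plan": [
    [0, 0, 0.01, 0, 0, 0, -0.6],
    [0, 0, 0, 0, 0, 0, -0.6],
    [0, 0, 0, 0, 0, 0, -0.6]
  ]
}}

```text
t: 18.5
tcp_pos: [0.4376, -0.0029, 0.0904]
tool_rot: [1.0, -0.02, -0.0, -0.0]
force: [0.0, 0.6, -0.7]
finger_gap: 0.369
gripper_force: 29.8
```

```bash
python3 - <<'E'
from h import *
go(.4375,-.0026,.061,-2.3)
p=manip.sense()["tcp_pos"];s=snap("side");I=s["image"]
P=cloud(s);k=(abs(P[...,0]-p[0])<.03)&(abs(P[...,1]-p[1])<.03)&(P[...,2]>.034)&(P[...,2]<p[2]+.01)
q=P[k]-p
for a in np.arange(-.06,.01,.01):
    b=q[(q[:,2]>=a)&(q[:,2]<a+.01)][:,:2]; print(round(a,3),len(b),np.percentile(b,[2,98],0).round(3).tolist() if len(b) else '')
cv2.imwrite("pics/d2.png",cv2.resize(I[160:280,250:370,::-1],None,fx=4.5,fy=4.5,interpolation=cv2.INTER_CUBIC))
E
```

```text
t 18.5 pos [ 0.4376 -0.0029  0.0904] yaw -2.32 gap 31.4 gf 29.8 F [ 0.   0.6 -0.7]
TURN [-0.01  0.05 -0.02] then shift mm [-0.1 -0.3 29.4] | shift before turn [-0.1 -0.3 29.4]
-0.06 9 [[-0.01, 0.006], [0.013, 0.014]]
-0.05 37 [[-0.013, -0.003], [0.018, 0.016]]
-0.04 33 [[-0.013, 0.006], [0.017, 0.017]]
-0.03 37 [[-0.012, 0.006], [0.017, 0.018]]
-0.02 22 [[-0.013, 0.004], [0.017, 0.026]]
-0.01 32 [[-0.014, 0.006], [0.018, 0.029]]
0.0 38 [[-0.014, -0.003], [0.018, 0.03]]
```

View pics/d2.png

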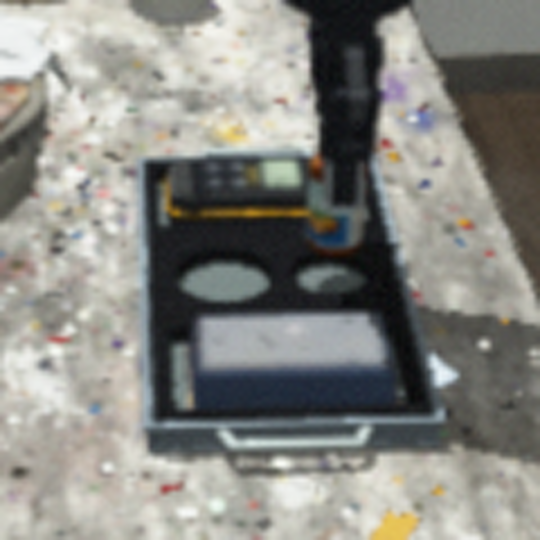

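```bash
python3 - <<'E'
from h import *
a=load("side");uv=lambda l:[(250+x/4.5-.4,160+y/4.5-.4) for x,y in l]
print("small well L,R edges",pts(a,uv([(297,279),(366,281)]),.009).round(4).tolist(),"big",pts(a,uv([(179,282),(271,282)]),.009).round(4).tolist())
E
```

```text
small well L,R edges [[0.4604, -0.0096, 0.009], [0.4185, -0.0037, 0.009]] big [[0.5333, -0.0126, 0.009], [0.4768, -0.0077, 0.009]]
```

Call:
{"api": "drive_tool", "payload": {
  "plan": [
    [-0.001, 0, 0.008, 0, 0, 0, -0.6],
    [0, 0, 0, 0, 0, 0, -0.6]
  ]
}}

```text
t: 18.75
tcp_pos: [0.4367, -0.0029, 0.0825]
tool_rot: [1.0, -0.02, 0.0, 0.0]
force: [0.4, 0.3, -0.5]
finger_gap: 0.369
gripper_force: 29.8
```

Call:
{"api": "drive_tool", "payload": {
  "plan": [
    [0, 0, 0.01, 0, 0, 0, -0.6],
    [0, 0, 0.008, 0, 0, 0, -0.6],
    [0, 0, 0.002, 0, 0, 0, -0.6],
    [0, 0, 0.001, 0, 0, 0, -0.6],
    [0, 0, 0, 0, 0, 0, -0.6]
  ]
}}

```text
t: 19.25
tcp_pos: [0.4365, -0.0026, 0.0612]
tool_rot: [1.0, -0.02, -0.0, -0.0]
force: [0.2, -0.0, -0.2]
finger_gap: 0.371
gripper_force: 29.8
```

Call:
{"api": "drive_tool", "payload": {
  "plan": [
    [0, 0, 0.001, 0, 0, 0, -0.6],
    [0, 0, 0, 0, 0, 0, -0.6]
  ]
}}

```text
t: 19.45
tcp_pos: [0.437, -0.0027, 0.0609]
tool_rot: [1.0, -0.02, 0.001, 0.0]
force: [-0.0, -0.3, 5.1]
finger_gap: 0.369
gripper_force: 30.0
```

Call:
{"api": "drive_tool", "payload": {
  "plan": [
    [0, 0, 0, 0, 0, 0, -0.1],
    [0, 0, 0, 0, 0, 0, 0.1],
    [0, 0, 0, 0, 0, 0, 0.1],
    [0, 0, -0.02, 0, 0, 0, 0.1],
    [0, 0, -0.03, 0, 0, 0, 0.1],
    [0, 0, -0.04, 0, 0, 0, 0.1],
    [0, 0, -0.04, 0, 0, 0, 0.1],
    [0, 0, -0.04, 0, 0, 0, 0.1],
    [0, 0, 0, 0, 0, 0, 0.1]
  ]
}}

```text
t: 20.35
tcp_pos: [0.4398, -0.0033, 0.2348]
tool_rot: [1.0, -0.02, 0.006, 0.001]
force: [1.0, -1.1, -1.1]
finger_gap: 0.549
gripper_force: 0.0
```

```bash
python3 - <<'E'
from h import *
go(.616,.3135,.23,-2.3)
s=snap("side");P=cloud(s);p=np.array([.438,-.003,0])
k=(abs(P[...,0]-p[0])<.03)&(abs(P[...,1]-p[1])<.03)&(P[...,2]>.03)&(P[...,2]<.13)
q=P[k]-p
for a in np.arange(.03,.13,.015):
    b=q[(q[:,2]>=a)&(q[:,2]<a+.015)]; print(round(a,3),len(b),np.percentile(b,[2,98],0).round(3).tolist() if len(b) else '')
E
```

```text
t 20.35 pos [ 0.4398 -0.0033  0.2348] yaw -2.27 gap 46.7 gf 0.0 F [ 1.  -1.1 -1.1]
TURN [ 0.14 -0.65  0.03] then shift mm [ 163.4 -323.6    4.8] | shift before turn [ 163.5 -323.6    5.9]
0.03 55 [[-0.014, 0.002, 0.031], [0.016, 0.016, 0.045]]
0.045 59 [[-0.013, 0.002, 0.046], [0.016, 0.016, 0.06]]
0.06 69 [[-0.013, -0.006, 0.06], [0.016, 0.014, 0.075]]
0.075 48 [[-0.01, -0.005, 0.076], [0.011, 0.011, 0.088]]
0.09 28 [[-0.005, -0.002, 0.091], [0.006, 0.007, 0.105]]
0.105 5 [[-0.002, -0.004, 0.106], [0.004, 0.004, 0.109]]
0.12 0
```

Call:
{"api": "drive_tool", "payload": {
  "plan": [
    [0.0204, -0.0405, 0, 0, 0, 0, 0.5],
    [0.0204, -0.0405, 0, 0, 0, 0, 0.6],
    [0.0204, -0.0405, 0, 0, 0, 0, 0.6],
    [0.0204, -0.0405, 0, 0, 0, 0, 0.6],
    [0.0204, -0.0405, 0, 0, 0, 0, 0.6],
    [0.0204, -0.0405, 0, 0, 0, 0, 0.6],
    [0.0204, -0.0405, 0, 0, 0, 0, 0.6],
    [0.0204, -0.0405, 0, 0, 0, 0, 0.6],
    [0, 0, 0, 0, 0, 0, 0.6],
    [0, 0, 0, 0, 0, 0, 0.6]
  ]
}}

```text
t: 21.4
tcp_pos: [0.6113, 0.3149, 0.227]
tool_rot: [1.0, -0.019, -0.002, 0.001]
force: [-0.9, 0.0, 0.2]
finger_gap: 0.801
gripper_force: 0.0
```

```bash
python3 - <<'E'
from h import *
go(.616,.3145,.045,-2.3)
s=load("side");P=cloud(s)
for n,c in(("jar",(.616,.314)),("y1",(.675,.305)),("y2",(.56,.37))):
    k=(np.hypot(P[...,0]-c[0],P[...,1]-c[1])<.035)&(P[...,2]>.03)&(P[...,2]<.12);q=P[k];print(n,k.sum(),np.percentile(q,[2,98],0).round(3).tolist())
E
```

```text
t 21.4 pos [0.6113 0.3149 0.227 ] yaw -2.19 gap 68.1 gf 0.0 F [-0.9  0.   0.2]
TURN [0.13 0.28 0.11] then shift mm [  4.7   0.2 182. ] | shift before turn [  5.6  -0.2 182. ]
jar 539 [[0.597, 0.298, 0.032], [0.639, 0.338, 0.062]]
y1 211 [[0.688, 0.293, 0.032], [0.708, 0.328, 0.063]]
y2 200 [[0.55, 0.378, 0.059], [0.586, 0.404, 0.062]]
```

Call:
{"api": "drive_tool", "payload": {
  "plan": [
    [0.005, 0, 0.04, 0, 0, 0, 0.6],
    [0, 0, 0.04, 0, 0, 0, 0.6],
    [0, 0, 0.04, 0, 0, 0, 0.6],
    [0, 0, 0.03, 0, 0, 0, 0.6],
    [0, 0, 0, 0, 0, 0, 0.6],
    [0, 0, 0, 0, 0, 0, 0.6]
  ]
}}

```text
t: 22.0
tcp_pos: [0.6169, 0.313, 0.0798]
tool_rot: [1.0, -0.021, -0.001, 0.0]
force: [1.0, 0.8, 0.4]
finger_gap: 0.801
gripper_force: 0.0
```

```bash
python3 - <<'E'
from h import *
go(.617,.315,.04,-2.3)
E
```

```text
t 22.0 pos [0.6169 0.313  0.0798] yaw -2.36 gap 68.1 gf 0.0 F [1.  0.8 0.4]
TURN [ 0.06  0.14 -0.06] then shift mm [ 0.  -2.  39.8] | shift before turn [ 0.1 -2.  39.8]
```

Call:
{"api": "drive_tool", "payload": {
  "plan": [
    [0, -0.001, 0.02, 0, 0, 0, 0.6],
    [0, 0, 0.02, 0, 0, 0, 0.6],
    [0, 0, 0, 0, 0, 0, 0.6],
    [0, 0, 0, 0, 0, 0, 0.3],
    [0, 0, 0, 0, 0, 0, 0],
    [0, 0, 0, 0, 0, 0, -0.3],
    [0, 0, 0, 0, 0, 0, -0.3],
    [0, 0, 0, 0, 0, 0, -0.3]
  ],
  "newtons": 35
}}

```text
t: 22.8
tcp_pos: [0.6194, 0.3158, 0.0431]
tool_rot: [1.0, -0.02, 0.002, -0.001]
force: [0.3, -0.2, 5.6]
finger_gap: 0.522
gripper_force: 36.3
```

Call:
{"api": "drive_tool", "payload": {
  "plan": [
    [0, 0, -0.01, 0, 0, 0, -0.3],
    [0, 0, -0.03, 0, 0, 0, -0.3],
    [0, 0, -0.04, 0, 0, 0, -0.3],
    [0, 0, -0.05, 0, 0, 0, -0.3],
    [0, 0, -0.04, 0, 0, 0, -0.3],
    [0, 0, 0, 0, 0, 0, -0.3],
    [0, 0, 0, 0, 0, 0, -0.3]
  ]
}}

```text
t: 23.5
tcp_pos: [0.618, 0.3155, 0.2123]
tool_rot: [1.0, -0.02, 0.001, -0.001]
force: [-0.7, -0.3, -2.2]
finger_gap: 0.519
gripper_force: 36.0
```

```bash
python3 - <<'E'
from h import *
go(.5035,-.0052,.2,-2.3)
p=manip.sense()["tcp_pos"];s=snap("side");P=cloud(s)
k=(abs(P[...,0]-p[0])<.04)&(abs(P[...,1]-p[1])<.06)&(P[...,2]>p[2]-.07)&(P[...,2]<p[2]+.03)
q=P[k]-p
for a in np.arange(-.07,.03,.01):
    b=q[(q[:,2]>=a)&(q[:,2]<a+.01)][:,:2]; print(round(a,3),len(b),np.percentile(b,[2,98],0).round(3).tolist() if len(b) else '')
E
```

```text
t 23.5 pos [0.618  0.3155 0.2123] yaw -2.28 gap 44.1 gf 36.0 F [-0.7 -0.3 -2.2]
TURN [-0.06 -0.16  0.02] then shift mm [-101.5  325.1   12.3] | shift before turn [-101.6  325.1   11.7]
-0.07 0 
-0.06 0 
-0.05 28 [[-0.021, 0.009], [0.018, 0.024]]
-0.04 103 [[-0.024, 0.006], [0.021, 0.025]]
-0.03 118 [[-0.023, 0.005], [0.021, 0.025]]
-0.02 101 [[-0.023, 0.003], [0.022, 0.03]]
-0.01 106 [[-0.023, 0.001], [0.021, 0.037]]
0.0 115 [[-0.022, 0.008], [0.02, 0.038]]
0.01 164 [[-0.022, -0.013], [0.021, 0.038]]
0.02 6 [[-0.005, 0.036], [0.008, 0.037]]
```

Call:
{"api": "drive_tool", "payload": {
  "plan": [
    [-0.0125, 0.0406, 0, 0, 0, 0, -0.3],
    [-0.0125, 0.0406, 0, 0, 0, 0, -0.3],
    [-0.0125, 0.0406, 0, 0, 0, 0, -0.3],
    [-0.0125, 0.0406, 0, 0, 0, 0, -0.3],
    [-0.0125, 0.0406, 0, 0, 0, 0, -0.3],
    [-0.0125, 0.0406, 0, 0, 0, 0, -0.3],
    [-0.0125, 0.0406, 0, 0, 0, 0, -0.3],
    [-0.0125, 0.0406, 0, 0, 0, 0, -0.3],
    [0, 0, 0, 0, 0, 0, -0.3],
    [0, 0, 0, 0, 0, 0, -0.3]
  ]
}}

```text
t: 24.55
tcp_pos: [0.5036, -0.0056, 0.2089]
tool_rot: [1.0, -0.021, -0.002, -0.001]
force: [0.3, 0.1, -0.0]
finger_gap: 0.522
gripper_force: 36.1
```

```bash
python3 - <<'E'
from h import *
go(.505,-.0052,.085,-2.3)
E
```

```text
t 24.55 pos [ 0.5036 -0.0056  0.2089] yaw -2.45 gap 44.3 gf 36.1 F [ 0.3  0.1 -0. ]
TURN [-0.07  0.21 -0.15] then shift mm [  1.4  -0.5 123.9] | shift before turn [  1.9  -0.3 123.9]
```

Call:
{"api": "drive_tool", "payload": {
  "plan": [
    [0.001, 0, 0.04, 0, 0, 0, -0.3],
    [0, 0, 0.04, 0, 0, 0, -0.3],
    [0, 0, 0.035, 0, 0, 0, -0.3],
    [0, 0, 0.01, 0, 0, 0, -0.3],
    [0, 0, 0, 0, 0, 0, -0.3],
    [0, 0, 0, 0, 0, 0, -0.3]
  ]
}}

```text
t: 25.15
tcp_pos: [0.5067, -0.0046, 0.0859]
tool_rot: [1.0, -0.019, 0.001, 0.0]
force: [0.5, 0.1, -1.0]
finger_gap: 0.518
gripper_force: 36.2
```

```bash
python3 - <<'E'
from h import *
go(.505,-.0052,.052,-2.3)
p=manip.sense()["tcp_pos"];s=snap("side");P=cloud(s);I=s["image"]
k=(abs(P[...,0]-p[0])<.04)&(abs(P[...,1]-p[1])<.04)&(P[...,2]>.042)&(P[...,2]<p[2]+.03)
q=P[k];print(np.percentile(q,[2,98],0).round(3).tolist())
cv2.imwrite("pics/j2.png",cv2.resize(I[160:280,250:370,::-1],None,fx=4.5,fy=4.5,interpolation=cv2.INTER_CUBIC))
E
```

```text
t 25.15 pos [ 0.5067 -0.0046  0.0859] yaw -2.22 gap 44.0 gf 36.2 F [ 0.5  0.1 -1. ]
TURN [ 0.01 -0.07  0.08] then shift mm [-1.6  0.6 33.9] | shift before turn [-1.7  0.6 33.9]
[[0.484, -0.01, 0.045], [0.529, 0.033, 0.106]]
```

View pics/j2.png

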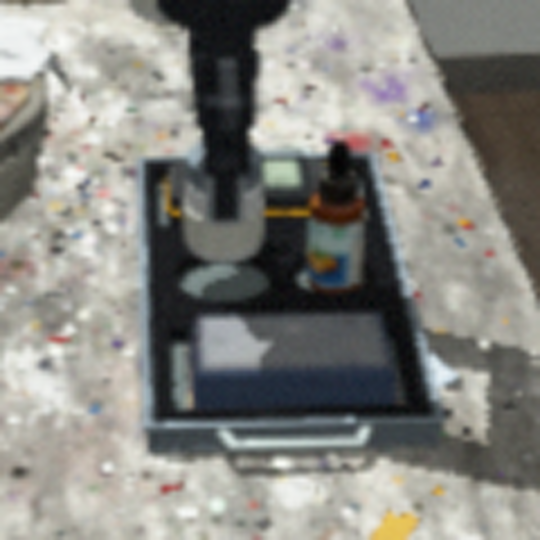

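Call:
{"api": "drive_tool", "payload": {
  "plan": [
    [-0.002, 0.0005, 0.012, 0, 0, 0, -0.3],
    [0, 0, 0.01, 0, 0, 0, -0.3],
    [0, 0, 0.008, 0, 0, 0, -0.3],
    [0, 0, 0.003, 0, 0, 0, -0.3],
    [0, 0, 0, 0, 0, 0, -0.3]
  ]
}}

```text
t: 25.7
tcp_pos: [0.504, -0.0057, 0.0523]
tool_rot: [1.0, -0.02, 0.0, 0.0]
force: [0.1, -0.1, -0.2]
finger_gap: 0.521
gripper_force: 36.2
```

Call:
{"api": "drive_tool", "payload": {
  "plan": [
    [0, 0, 0.001, 0, 0, 0, -0.3],
    [0, 0, 0.0005, 0, 0, 0, -0.3],
    [0, 0, 0, 0, 0, 0, -0.3]
  ]
}}

```text
t: 26.0
tcp_pos: [0.504, -0.0057, 0.052]
tool_rot: [1.0, -0.02, 0.001, 0.0]
force: [-1.7, 0.1, 8.0]
finger_gap: 0.515
gripper_force: 36.9
```

Call:
{"api": "drive_tool", "payload": {
  "plan": [
    [0, 0, -0.0005, 0, 0, 0, -0.3],
    [0, 0, 0, 0, 0, 0, 0.15],
    [0, 0, 0, 0, 0, 0, 0.3],
    [0, 0, 0, 0, 0, 0, 0.3],
    [0, 0, -0.02, 0, 0, 0, 0.3],
    [0, 0, -0.04, 0, 0, 0, 0.3],
    [0, 0, -0.05, 0, 0, 0, 0.3],
    [0, 0, -0.05, 0, 0, 0, 0.3],
    [0, 0, -0.04, 0, 0, 0, 0.3],
    [0, 0, 0, 0, 0, 0, 0.3]
  ]
}}

```text
t: 27.0
tcp_pos: [0.5074, -0.0063, 0.257]
tool_rot: [1.0, -0.02, 0.006, 0.001]
force: [0.3, -0.4, -0.0]
finger_gap: 0.651
gripper_force: 0.0
```

Call:
{"api": "drive_tool", "payload": {
  "plan": [
    [-0.01, 0.045, 0, 0, 0, 0, 0.3],
    [-0.01, 0.045, 0, 0, 0, 0, 0.3],
    [-0.01, 0.045, 0, 0, 0, 0, 0.3],
    [-0.01, 0.045, 0, 0, 0, 0, 0.3],
    [-0.01, 0.045, 0, 0, 0, 0, 0.3],
    [-0.01, 0.045, 0, 0, 0, 0, 0.3],
    [-0.01, 0.045, 0, 0, 0, 0, 0.3],
    [0, 0, 0, 0, 0, 0, 0.3],
    [0, 0, 0, 0, 0, 0, 0.3]
  ]
}}

```text
t: 27.9
tcp_pos: [0.4203, -0.3179, 0.25]
tool_rot: [1.0, -0.021, -0.001, -0.001]
force: [-0.1, 1.6, -0.6]
finger_gap: 0.654
gripper_force: 0.0
```

```bash
python3 - <<'E'
from h import *
go(.5,-.3,.25,-2.3)
s=snap("side");I=s["image"];P=cloud(s)
for n,c,r in(("drop",(.438,-.003),.025),("jar",(.504,-.005),.03)):
    k=(np.hypot(P[...,0]-c[0],P[...,1]-c[1])<r)&(P[...,2]>.03)&(P[...,2]<.13);print(n,np.percentile(P[k],[1,50,99],0).round(3).tolist())
t=snap("top")
a=cv2.resize(I[150:300,230:380,::-1],(400,400),interpolation=cv2.INTER_CUBIC);b=cv2.resize(t["image"][185:290,215-10:335-10,::-1],(400,400*105//120),interpolation=cv2.INTER_CUBIC)
b=np.vstack([b,np.zeros((50,400,3),np.uint8)]);cv2.imwrite("pics/fin.png",np.hstack([a,b]))
E
```

```text
t 27.9 pos [ 0.4203 -0.3179  0.25  ] yaw -2.45 gap 55.6 gf 0.0 F [-0.1  1.6 -0.6]
TURN [-0.14  0.09 -0.15] then shift mm [ 78.9 -21.1   0. ] | shift before turn [ 78.8 -21.3  -0.1]
drop [[0.424, -0.01, 0.031], [0.439, 0.005, 0.064], [0.454, 0.013, 0.107]]
jar [[0.481, -0.024, 0.031], [0.504, 0.011, 0.059], [0.526, 0.02, 0.071]]
```

View pics/fin.png

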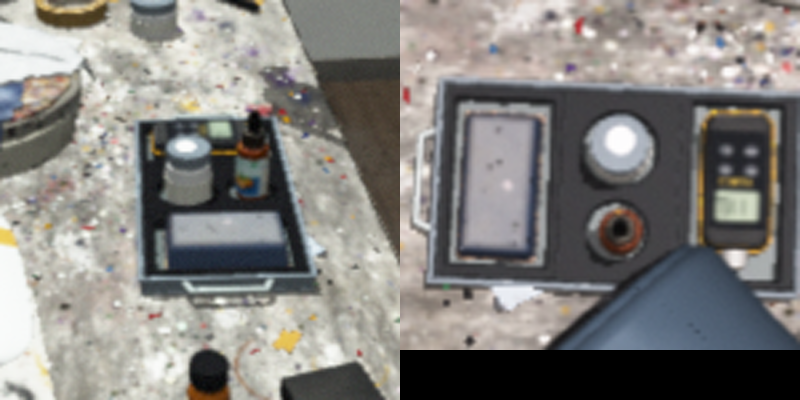

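All four items are in their cut-outs in both views: block on the left, jar and dropper upright in the middle, gauge on the right. The measured tops of the block, jar and gauge match sitting on the floor, and the dropper's top does to within a few mm.

```bash
python3 -c "
from station import manip
print(manip.sign_off())"
```

```text
the job is handed in; nothing more can be done
None
```

The film gauge, sanding block, dropper bottle and small jar are each seated in their own cut-outs, the bottle and jar upright. The look-alikes were not touched, the gripper has let go of everything, and the job was handed in at about 28 s of the 115 s allowed.

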